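# Pack the cabinet fittings kit

### The job

Pack the fittings for one cabinet into the kit tray: the longer bar handle in the oblong box, the square wooden foot in the square box, the black round levelling foot in the larger tin and the larger wooden knob in the smaller tin, each standing flat on the container's floor the way up it stands now. Leave the shorter handle and the smaller knob where they are on the bench.

Things in the scene. Friction and masses are not known exactly. Their poses are not given: they have to be found in the camera images.
- long_handle: The longer of two plain dark steel bar handles, loose, standing on its two feet: square bar 108 mm long, 12 mm wide, its underside 22 mm and its top 34 mm above the bench; round feet of 22 mm diameter 40 mm either side of the middle. Origin: centre of the underside; z up. x along the bar.
- short_handle: The shorter bar handle, a look-alike that stays on the bench: same make, bar 68 mm long, feet 22 mm either side of the middle. Origin: centre of the underside; z up. x along the bar.
- large_knob: The larger of two turned wooden drawer knobs, loose, standing on its narrow base (30 mm diameter): 42 mm high, head 44 mm in diameter from 21 to 37 mm height. Origin: centre of the underside; z up.
- small_knob: The smaller wooden knob, a look-alike that stays on the bench: 24 mm high, head 25 mm in diameter. Origin: centre of the underside; z up.
- square_foot: Square wooden furniture foot, loose, standing on its plinth: plinth 50 by 50 by 8 mm, above it a block 38 by 38 mm up to 46 mm height, then an upright steel stud 8 mm in diameter to 58 mm. Origin: centre of the underside; z up. x and y along the sides of the block.
- round_leveller: Black plastic levelling foot, loose, standing on its disc: disc 60 mm in diameter, 9 mm thick, above it a round hub 28 mm in diameter up to 38 mm height, then a steel stud 10 mm in diameter to 56 mm. Origin: centre of the underside; z up.
- oblong_box: Oblong light-wood box, outside 140 by 54 mm, inside 132 by 46 mm. Inner floor 4 mm above the origin, rim 16 mm above it (12 mm deep inside), walls 4 mm. One of four low containers standing fixed, in any order, in a row 104 mm apart on a plywood tray board (10 mm thick, ends with 18 mm high rails; 155 by 452 mm). Origin: centre of the underside; z up. x along its length.
- square_box: Square light-wood box, outside 84 by 84 mm, inside 76 by 76 mm. Inner floor 4 mm above the origin, rim 16 mm above it (12 mm deep inside), walls 4 mm. One of four low containers standing fixed, in any order, in a row 104 mm apart on a plywood tray board (10 mm thick, ends with 18 mm high rails; 155 by 452 mm). Origin: centre of the underside; z up. x and y along its sides.
- large_tin: The larger of two round aluminium tins, outside 94 mm, inside 86 mm in diameter. Inner floor 4 mm above the origin, rim 16 mm above it (12 mm deep inside), walls 4 mm. One of four low containers standing fixed, in any order, in a row 104 mm apart on a plywood tray board (10 mm thick, ends with 18 mm high rails; 155 by 452 mm). Origin: centre of the underside; z up.
- small_tin: The smaller round aluminium tin, outside 74 mm, inside 66 mm in diameter. Inner floor 4 mm above the origin, rim 16 mm above it (12 mm deep inside), walls 4 mm. One of four low containers standing fixed, in any order, in a row 104 mm apart on a plywood tray board (10 mm thick, ends with 18 mm high rails; 155 by 452 mm). Origin: centre of the underside; z up.
Not all that is in view belongs to the job. Leave any pink look-alike of the long_handle alone.

How it is judged (in metres and radians):
At the end, for the whole second after the job is handed in: Each of the four fittings is in its own container: origin within 25 mm of the container's centre seen from above and no more than 9 mm above the container's underside (its floor is at 4 mm), upright within 0.1 rad, at rest; the short handle and the small knob are within 20 mm of where they were (horizontal distance between long_handle and oblong_box below 0.025 m and z of long_handle in the frame of oblong_box below 0.009 m and angle between each of long_handle, square_foot, round_leveller, large_knob's own z axis and vertical below 0.1 rad and linear speed of each of long_handle, square_foot, round_leveller, large_knob below 0.02 m/s and angular speed of each of long_handle, square_foot, round_leveller, large_knob below 0.2 rad/s and horizontal distance between square_foot and square_box below 0.025 m and z of square_foot in the frame of square_box below 0.009 m and horizontal distance between round_leveller and large_tin below 0.025 m and z of round_leveller in the frame of large_tin below 0.009 m and horizontal distance between large_knob and small_tin below 0.025 m and z of large_knob in the frame of small_tin below 0.009 m and distance of each of short_handle, small_knob from where it was at the start of the episode below 0.02 m); the robot touches nothing.
It fails at once if the short handle is moved by more than 20 mm (distance of short_handle from where it was at the start of the episode above 0.02 m).
It fails at once if the small knob is moved by more than 20 mm (distance of small_knob from where it was at the start of the episode above 0.02 m).
It also fails if it takes over 96 s, if anything falls off the work surface, if the arm or the gripper's body presses on something with over 40 N, if the wrist force passes 120 N, or if a joint passes its speed limit or range.

### The arm

A 6-joint arm with a two-finger parallel gripper is mounted at the origin on the work surface. World frame = base frame: x ahead of the robot, y to its left, z up, the work surface at z = 0. Lengths are in m, angles in degrees, forces in N, time in s.
With the tool pointing down it reaches from about 0.4 to 0.825 m from the base axis. Payload 7 kg.
Tool frame: the origin (TCP) lies midway between the tips of the shut fingers; the grasp point (between the pads) lies 19 mm behind it; z points along the fingers, y is the line along which they close (so a half turn about z gives the same grasp; the last joint's range is limited). The gripper opens to 88 mm and grips with 3 to 60 N. Pads are 19 mm wide; open, the fingers measure 130 mm over their backs; the gripper's body (78 mm by 193 mm) begins 47 mm behind the grasp point.
Start: joints at [83.887, 20.546, 0.682, 0, -70.136, -16.507], TCP at [0.26, 0.623, 0.188] pointing down, gripper open.
Joint ranges: [-176.03, 176.03], [-82.01, 121.73], [-58.28, 71.71], [-173.87, 95.51], [-174.79, -0.11], [-173.66, 173.66]. Speed limits (degrees/s): [136.94, 136.94, 172.46, 180, 180, 180].

### API

Orientations are given as [roll, pitch, yaw] about the fixed x, y, z axes, in that order (R = Rz(yaw) Ry(pitch) Rx(roll)).
In Python, from plant import ctrl gives the robot as it stands. The module is installed in compiled form; this text tells all that it offers.
- The arm moves only by the tool play_rows, never from a script. Its argument "commands" is a list that holds one entry, the list of rows, each a list of 7 numbers: the turn, a rotation vector about the tool's x, y, z in rad, then the shift along the tool's x, y, z in cm, then the finger opening in cm, from 0 to 8.76. In form: [[[ax, ay, az, x, y, z, grip], ...]]. A call has 1 to 8 rows; each row is the pose to reach, as a shift and turn from the pose commanded when the call began, along the tool's axes at that moment; what a row does not reach only later rows make up. A row lasts 1/12 s, in which the tool goes at most 41.7 mm and 7.16 degrees, less where a joint would pass 70% of its speed; a pose out of reach is approached as far as the arm can. A call with a gripper value outside its range is refused whole. The fingers move at their own pace and stop on an object; the grip force is fixed at half the most. Time passes only in rows, so rows that repeat a pose let the fingers close. It gives the time, the measured TCP pose, the force, the opening and the grip force at its end, in the units of the state.
- ctrl.get_obs(): the state, without advancing time (a new reading comes with each control period).
- ctrl.snapshot(name): name is "side" or "top"; returns a dict with "color" (480x640x3 uint8, red, green, blue), "camera_matrix" (3x3 intrinsics, pixels), "origin" and "rotation" of the camera in the world. Camera axes: x right, y down, z forward; pixel columns grow to the right and rows downward; lengths in m; the calibration is good to about 2 mm. A picture is of the moment at which its call begins. There is no depth.
- ctrl.close_job(): hands the job in; it is judged then, once.
Trained networks look in a picture, given as the dict that the camera call returned (one of the last four; its "shot" number tells which), for a name from the list of things; names that differ only in an ending like _2 or _b are one class to them, and where a whole thing is asked for, a point or a joint stands for the part that bears it (a point fixed in the world has none). Each returns a list of dicts, best first, with "conf" (0 to 1); they miss things now and then, are a little off and sometimes report something else, mostly with a low value. They report only what shows in the picture. A call takes as long as a camera call. They do not tell look-alikes from the thing itself.
- ctrl.find_in(picture, name): "bbox" ([left, top, width, height] in pixels, round what is visible of it).
The state is a dict: "clock": time; "joint_pos": joint angles; "qvel": joint speeds; "tau": joint torques, N m; "tool_pos": TCP position; "orientation": TCP orientation; "force": force on the tool from outside, world axes, zero at the start; "moment": the same for the moment, N m; "opening": finger opening in m; "gripper_force": force on a finger pad.
Only numpy, scipy, OpenCV 4.12 (cv2) and the standard library are available. Lean on these libraries where they do the work, as an engineer would, in place of code of your own. Each camera call takes 0.05 s, during which the arm holds its last target. There are 200 camera calls.

## Working session

There is one attempt and no reset: what is moved stays moved. The work goes in short steps, Python scripts to look and compute and a tool call to move; the robot and the scene stay as the last step left them, time stands still between calls to the robot, and variables do not carry over. Pictures are saved under pics/ and viewed, at most 14 in all, crops included, and the job is handed in when it is done.

Besides the shell and the picture viewer there is one more tool, called after "Emit:" by a JSON object that holds its "fn" and its "kwargs", one argument or row to a line. play_rows: Moves the arm, as the interface text tells. Its arguments: {"type":"object","properties":{"commands":{"type":"array","items":{"type":"array","items":{"type":"array","items":{"type":"number"}}}}},"required":["commands"]}

```bash
mkdir -p pics; cat > h.py <<'E'
import numpy as np, cv2
from plant import ctrl
def px2w(s,u,v,z):
    K=np.array(s["camera_matrix"]);R=np.array(s["rotation"]);o=np.array(s["origin"])
    d=R@np.linalg.inv(K)@np.array([u,v,1.]); return o+d*(z-o[2])/d[2]
def w2px(s,p):
    K=np.array(s["camera_matrix"]);R=np.array(s["rotation"]);o=np.array(s["origin"])
    q=K@R.T@(np.array(p)-o); return q[:2]/q[2]
def save(s,n): cv2.imwrite("pics/"+n,cv2.cvtColor(s["color"],cv2.COLOR_RGB2BGR))
E
python3 - <<'E'
from h import *
o=ctrl.get_obs();print({k:np.round(v,3) for k,v in o.items()})
for n in("top","side"):
    s=ctrl.snapshot(n);save(s,n+"0.png");print(n,np.round(s["origin"],3),np.round(s["rotation"],3).tolist(),np.round(s["camera_matrix"],1).tolist())
    for k in "long_handle short_handle large_knob small_knob square_foot round_leveller oblong_box square_box large_tin small_tin".split():
        print(k,[(np.round(d["bbox"]).tolist(),round(d["conf"],2)) for d in ctrl.find_in(s,k)][:4])
E
```

```text
{'clock': np.float64(0.0), 'joint_pos': array([ 8.3887e+01,  2.0590e+01,  6.3400e-01, -2.1000e-02, -7.0136e+01,
       -1.6507e+01]), 'qvel': array([ 0.004, -0.033,  0.135, -0.048, -0.022,  0.121]), 'tau': array([-1.0000e-03, -5.8273e+01,  2.9305e+01,  6.9970e+00,  7.0000e-03,
       -0.0000e+00]), 'tool_pos': array([0.259, 0.623, 0.187]), 'orientation': array([ 1.79907e+02, -7.00000e-03, -2.26270e+01]), 'force': array([ 0.329,  0.2  , -0.049]), 'moment': array([0.005, 0.046, 0.02 ]), 'gripper_force': np.float64(0.0), 'opening': np.float64(0.088)}
top [ 0.439 -0.018  0.878] [-174.145, 2.414, -91.574] [[446.6, 0.0, 324.3], [0.0, 446.6, 233.2], [0.0, 0.0, 1.0]]
long_handle [([480.0, 252.0, 26.0, 59.0], 0.97), ([502.0, 180.0, 44.0, 45.0], 0.88), ([401.0, 258.0, 21.0, 22.0], 0.63)]
short_handle [([134.0, 199.0, 26.0, 33.0], 0.69)]
large_knob [([401.0, 260.0, 23.0, 21.0], 0.63)]
small_knob [([181.0, 269.0, 11.0, 12.0], 0.58)]
square_foot [([318.0, 262.0, 26.0, 25.0], 0.71), ([238.0, 180.0, 39.0, 37.0], 0.52)]
round_leveller [([249.0, 262.0, 29.0, 30.0], 0.58)]
oblong_box [([397.0, 146.0, 
[... 312 characters left out ...]
.0], 0.78), ([310.0, 155.0, 24.0, 22.0], 0.51)]
short_handle [([277.0, 394.0, 38.0, 37.0], 0.89)]
large_knob [([360.0, 201.0, 18.0, 22.0], 0.64), ([359.0, 294.0, 25.0, 30.0], 0.42)]
small_knob [([361.0, 359.0, 16.0, 23.0], 0.61), ([278.0, 394.0, 40.0, 33.0], 0.34)]
square_foot [([357.0, 245.0, 23.0, 25.0], 0.81), ([358.0, 291.0, 24.0, 33.0], 0.55), ([281.0, 290.0, 30.0, 36.0], 0.45)]
round_leveller [([357.0, 292.0, 27.0, 30.0], 0.92)]
oblong_box [([270.0, 199.0, 52.0, 19.0], 0.94), ([355.0, 173.0, 36.0, 13.0], 0.64), ([274.0, 395.0, 43.0, 35.0], 0.47)]
square_box [([276.0, 253.0, 41.0, 35.0], 0.83)]
large_tin [([278.0, 225.0, 35.0, 29.0], 0.97)]
small_tin [([279.0, 291.0, 36.0, 33.0], 0.95)]
```

```bash
sed -i 's/R=np.array(s\["rotation"\])/R=Rot.from_euler("xyz",s["rotation"],degrees=True).as_matrix()/; 1a from scipy.spatial.transform import Rotation as Rot' h.py; python3 - <<'E'
import cv2
a=cv2.imread("pics/top0.png")[110:350,110:570]
cv2.imwrite("pics/topc.png",cv2.resize(a,None,fx=1.7,fy=1.7,interpolation=cv2.INTER_CUBIC))
E
```

```text
(no output)
```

View pics/top0.png

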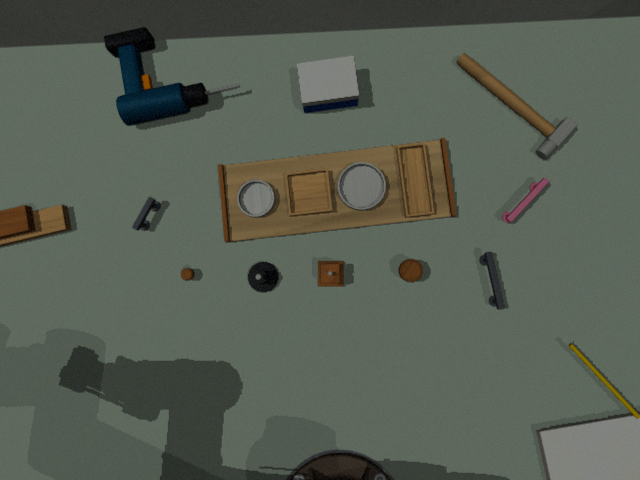

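View pics/topc.png

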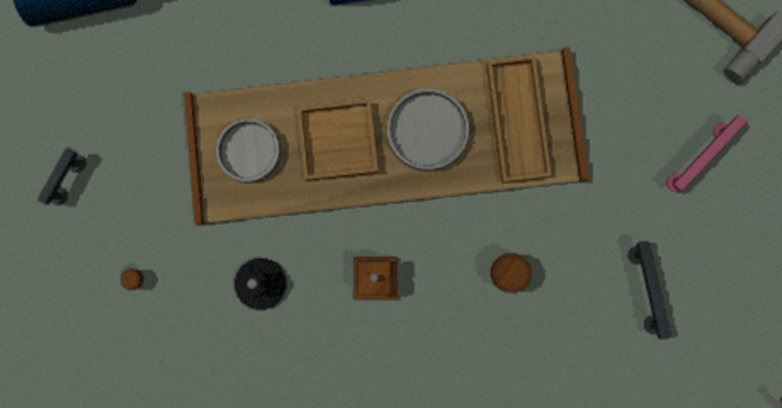

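View pics/side0.png

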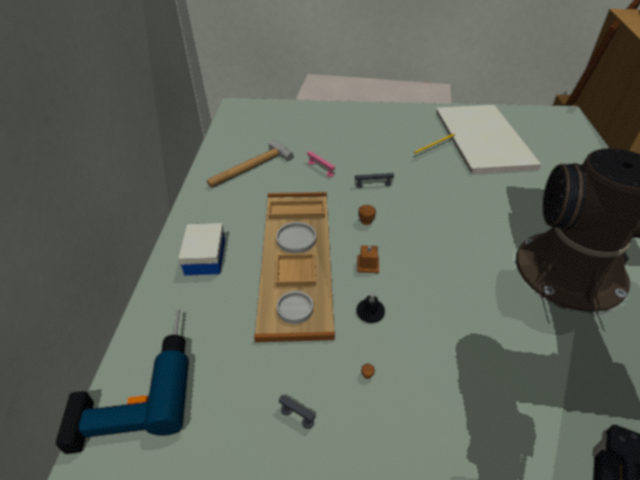

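```bash
cat > m.py <<'E'
from h import *
def mask(s,box,f):
    x,y,w,h=box; im=cv2.cvtColor(s["color"],cv2.COLOR_RGB2HSV); m=np.zeros(im.shape[:2],np.uint8)
    m[y:y+h,x:x+w]=f(*[im[y:y+h,x:x+w,i].astype(int) for i in range(3)])
    n,l,st,_=cv2.connectedComponentsWithStats(m); k=1+np.argmax(st[1:,4]); return (l==k).astype(np.uint8)
def pts(m): return cv2.findContours(m,cv2.RETR_EXTERNAL,cv2.CHAIN_APPROX_NONE)[0][0]
E
python3 - <<'E'
from m import *
s=ctrl.snapshot("top")
im=s["color"]; hsv=cv2.cvtColor(im,cv2.COLOR_RGB2HSV)
for n,p in dict(bench=(450,300),knob=(411,270),lev=(255,270),foot=(322,270),bar=(496,285),board=(275,220),rail=(225,210),shadow=(428,272),tin=(362,187)).items(): print(n,hsv[p[1],p[0]])
brown=lambda h,s_,v:(s_>110)&((h<14)|(h>170))
black=lambda h,s_,v:(v<55)
def circ(n,box,f,z):
    p=pts(mask(s,box,f)); (c,ax,a)=cv2.fitEllipse(p); r=cv2.minEnclosingCircle(p); print(n,np.round(c,1),np.round(ax,1),"w",np.round(px2w(s,*c,z),4),"enc",np.round(r[0],1),round(r[1],1),np.round(px2w(s,*r[0],z),4))
circ("knob",(390,245,50,50),brown,.030)
circ("smallknob",(170,255,35,35),brown,.018)
circ("lev",(240,250,50,50),black,.008)
p=pts(mask(s,(305,250,50,50),brown));r=cv2.minAreaRect(p);print("foot",r,px2w(s,*r[0],.02))
b=px2w(s,*cv2.boxPoints(r)[0],.02);c=px2w(s,*cv2.boxPoints(r)[1],.02);print(np.degrees(np.arctan2(*(c-b)[[1,0]])))
for n,bx in (("L",(465,240,55,80)),("S",(120,185,50,60))):
    m=mask(s,bx,lambda h,s_,v:(v<75));r=cv2.minAreaRect(pts(m));print(n,r,m.sum())
    for q in cv2.boxPoints(r): print(np.round(px2w(s,*q,.034),4))
for n,bx in (("railL",(205,150,30,100)),("railR",(435,125,30,100))):
    r=cv2.minAreaRect(pts(mask(s,bx,brown)));print(n,r)
    for q in cv2.boxPoints(r): print(np.round(px2w(s,*q,.018),4))
for k in range(3):pass
cv2.imwrite("pics/bar.png",cv2.resize(cv2.cvtColor(im[235:325,470:520],cv2.COLOR_RGB2BGR),None,fx=6,fy=6,interpolation=cv2.INTER_CUBIC))
E
```

```text
bench [ 55  29 105]
knob [ 15 194  88]
lev [45 51 20]
foot [ 14 206  88]
bar [114  25  51]
board [ 20 114 105]
rail [ 13 200  83]
shadow [47 29 62]
tin [ 36  11 116]
knob [406.9 265.6] [ 8.3 15.1] w [ 0.4608 -0.1388  0.03  ] enc [406.3 265.9] 8.9 [ 0.4603 -0.1376  0.03  ]
smallknob [186.5 273.3] [ 8.2 10.1] w [0.4584 0.2856 0.018 ] enc [186.5 273.5] 5.7 [0.458  0.2856 0.018 ]
lev [263.  276.5] [29.4 30.2] w [0.4481 0.1378 0.008 ] enc [263.1 276.7] 15.5 [0.4478 0.1377 0.008 ]
foot ((335.0, 266.0), (10.0, 14.0), 90.0) [ 0.46419794 -0.00338741  0.02      ]
-91.67061247920658
L ((493.1748962402344, 280.4345397949219), (58.64632034301758, 18.575965881347656), 76.60750579833984) 805
[ 0.4784 -0.2696  0.034 ]
[ 0.4854 -0.3033  0.034 ]
[ 0.3798 -0.3209  0.034 ]
[ 0.3728 -0.2877  0.034 ]
S ((150.43284606933594, 214.74972534179688), (21.421436309814453, 40.37757873535156), 29.981639862060547) 649
[0.5508 0.3893 0.034 ]
[0.6182 0.3504 0.034 ]
[0.5958 0.3135 0.034 ]
[0.5288 0.3525 0.034 ]
railL ((220.8654022216797, 172.82693481445312), (7.8446455001831055, 3.7262067794799805), 78.69007110595703)
[0.6623 0.2226 0.018 ]
[0.6635 0.2153 0.018 ]
[0.6478 0.2122 0.018 ]
[0.6466 0.2196 0.018 ]
railR ((447.3861389160156, 178.3614044189453), (11.144415855407715, 3.8806450366973877), 84.2894058227539)
[ 0.6382 -0.222   0.018 ]
[ 0.6387 -0.2294  0.018 ]
[ 0.6167 -0.2303  0.018 ]
[ 0.6162 -0.2229  0.018 ]
```

View pics/bar.png

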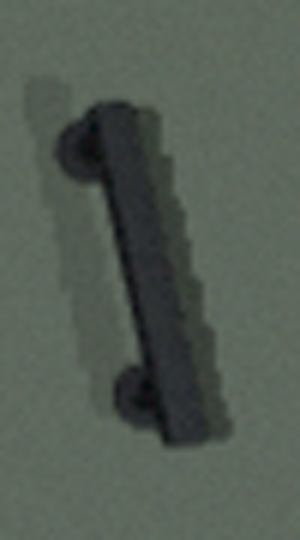

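```bash
cat > fit.py <<'E'
from m import *
s=ctrl.snapshot("top")
brown=lambda h,s_,v:(s_>150)&(h<20)
r=cv2.minEnclosingCircle(pts(mask(s,(390,245,50,50),brown)));print("knob",r,px2w(s,*r[0],.03))
r=cv2.minAreaRect(pts(mask(s,(305,250,50,50),brown)));print("foot",r);q=[px2w(s,*c,.012) for c in cv2.boxPoints(r)];print(np.round(np.mean(q,0),4),[round(np.degrees(np.arctan2(*(q[i+1]-q[i])[[1,0]])),1) for i in range(3)])
a,b=px2w(s,488.9,252,.034),px2w(s,500.5,308.5,.034);print("bar",(a+b)/2,np.linalg.norm(a-b),np.degrees(np.arctan2(*(a-b)[[1,0]])))
C=[]
for n,bx in (("L",(205,150,30,100)),("R",(435,125,30,100))):
    r=cv2.minAreaRect(pts(mask(s,bx,brown)));q=np.array([px2w(s,*c,.016) for c in cv2.boxPoints(r)]);print(n,r,q.mean(0)); C.append(q.mean(0))
c=(C[0]+C[1])/2;d=C[0]-C[1];yaw=np.degrees(np.arctan2(d[1],d[0]));print("tray",c,"dir",yaw,np.linalg.norm(d))
u=d/np.linalg.norm(d)
tn=lambda h,s_,v:(s_<45)&(v>70)
for n,bx in (("tinS",(236,176,42,44)),("tinL",(334,160,55,55))):
    p=pts(mask(s,bx,tn));e=cv2.fitEllipse(p);print(n,e,px2w(s,*e[0],.024))
for k in(1.5,.5,-.5,-1.5): w=c+u*.104*k; w[2]=.026;print(k,np.round(w,4),np.round(w2px(s,w),1))
E
python3 fit.py
```

```text
knob ((410.1853942871094, 270.1629333496094), 11.419302940368652) [ 0.45205607 -0.14448035  0.03      ]
foot ((330.0, 273.0), (24.0, 24.0), 90.0)
[0.4513 0.0068 0.012 ] [np.float64(-91.7), np.float64(178.2), np.float64(88.5)]
bar [ 0.42936803 -0.29819513  0.034     ] 0.10539820783768021 7.796885959551681
L ((223.8236541748047, 202.9718475341797), (76.49394226074219, 5.2844061851501465), 85.03025817871094) [0.59537296 0.2123414  0.016     ]
R ((447.614990234375, 176.69439697265625), (77.9205093383789, 5.4031829833984375), 82.01067352294922) [ 0.63186376 -0.22720826  0.016     ]
tray [ 0.61361836 -0.00743343  0.016     ] dir 94.74573266435618 0.4410617688591171
tinS ((255.19284057617188, 197.7388916015625), (35.72739028930664, 36.7751579284668), 49.03914260864258) [0.60142142 0.14825572 0.024     ]
tinL ((361.3351745605469, 185.53152465820312), (46.54127502441406, 47.65354919433594), 79.5111083984375) [ 0.61810513 -0.05910942  0.024     ]
1.5 [0.6007 0.148  0.026 ] [255.1 197.9]
0.5 [0.6093 0.0444 0.026 ] [308.1 191.7]
-0.5 [ 0.6179 -0.0593  0.026 ] [361.5 185.4]
-1.5 [ 0.6265 -0.1629  0.026 ] [415.2 179.1]
```

```bash
cat > go.py <<'E'
import sys
from h import *
def go(*a):
    for x,y,z,yaw in a:
        o=ctrl.get_obs();R0=Rot.from_euler("xyz",o["orientation"],degrees=True);R1=Rot.from_euler("xyz",[180,0,yaw],degrees=True)
        print(np.round((R0.inv()*R1).as_rotvec(),4),np.round(R0.inv().apply(np.array([x,y,z])-o["tool_pos"])*100,2),o["clock"],np.round(o["tool_pos"],4))
v=list(map(float,sys.argv[1:]))
go(*[v[i:i+4] for i in range(0,len(v),4)])
E
python3 go.py .448 .138 .12 5
```

```text
[ 0.     -0.     -0.4821] [36.04 37.53  6.81] 1.2 [0.2596 0.623  0.1881]
```

Emit:
{"fn": "play_rows", "kwargs": {
  "commands": [
    [[0, 0, -0.482, 36.0, 37.5, 6.5, 8.7], [0, 0, -0.482, 36.0, 37.5, 6.5, 8.7], [0, 0, -0.482, 36.0, 37.5, 6.5, 8.7], [0, 0, -0.482, 36.0, 37.5, 6.5, 8.7], [0, 0, -0.482, 36.0, 37.5, 6.5, 8.7], [0, 0, -0.482, 36.0, 37.5, 6.5, 8.7], [0, 0, -0.482, 36.0, 37.5, 6.5, 8.7], [0, 0, -0.482, 36.0, 37.5, 6.5, 8.7]]
  ]
}}

```text
clock: 1.87
tool_pos: [0.3796, 0.3129, 0.1468]
orientation: [-180.0, -0.0, 5.0]
force: [1.3, 0.5, 0.7]
opening: 0.0876
gripper_force: 0.0
```

```bash
python3 go.py .448 .138 .12 5
```

```text
[-0.0007 -0.0005  0.0004] [ 5.28 18.02  2.67] 1.8667 [0.3796 0.3129 0.1468]
```

Emit:
{"fn": "play_rows", "kwargs": {
  "commands": [
    [[0, 0, 0, 5.2, 17.8, 2.6, 8.7], [0, 0, 0, 5.2, 17.8, 2.6, 8.7], [0, 0, 0, 5.2, 17.8, 2.6, 8.7], [0, 0, 0, 5.2, 17.8, 2.6, 8.7], [0, 0, 0, 5.2, 17.8, 2.6, 8.7], [0, 0, 0, 5.2, 17.8, 2.6, 8.7], [0, 0, 0, 5.2, 17.8, 2.6, 8.7], [0, 0, 0, 5.2, 17.8, 2.6, 8.7]]
  ]
}}

```text
clock: 2.53
tool_pos: [0.4468, 0.1422, 0.121]
orientation: [-180.0, -0.0, 5.0]
force: [-0.3, -0.2, -0.1]
opening: 0.0872
gripper_force: 0.0
```

```bash
python3 go.py .448 .138 .017 5
```

```text
[-0.0003 -0.0006 -0.0006] [ 0.07  0.43 10.4 ] 2.5333 [0.4468 0.1422 0.121 ]
```

Emit:
{"fn": "play_rows", "kwargs": {
  "commands": [
    [[0, 0, 0, 0.1, 0.4, 4.0, 8.7], [0, 0, 0, 0.1, 0.4, 7.5, 8.7], [0, 0, 0, 0.1, 0.4, 10.0, 8.7], [0, 0, 0, 0.1, 0.4, 10.4, 8.7], [0, 0, 0, 0.1, 0.4, 10.4, 8.7], [0, 0, 0, 0.1, 0.4, 10.4, 4.0], [0, 0, 0, 0.1, 0.4, 10.4, 1.0], [0, 0, 0, 0.1, 0.4, 10.4, 1.0]]
  ]
}}

```text
clock: 3.2
tool_pos: [0.449, 0.1392, 0.0184]
orientation: [-179.9, -0.2, 5.0]
force: [-0.2, -0.6, 0.3]
opening: 0.0727
gripper_force: 0.0
```

Emit:
{"fn": "play_rows", "kwargs": {
  "commands": [
    [[0, 0, 0, 0, 0, 0, 1.0], [0, 0, 0, 0, 0, 0, 1.0], [0, 0, 0, 0, 0, 0, 1.0], [0, 0, 0, 0, 0, 0, 1.0]]
  ]
}}

```text
clock: 3.53
tool_pos: [0.4481, 0.1381, 0.017]
orientation: [-180.0, -0.0, 5.0]
force: [0.3, 0.3, -0.1]
opening: 0.0456
gripper_force: 0.0
```

```bash
python3 go.py .618 -.059 .11 5
```

```text
[-0.0004 -0.0005 -0.0002] [15.22 21.11 -9.3 ] 3.5333 [0.4481 0.1381 0.017 ]
```

Emit:
{"fn": "play_rows", "kwargs": {
  "commands": [
    [[0, 0, 0, 0, 0, 0, 1.0], [0, 0, 0, 0, 0, 0, 1.0], [0, 0, 0, 0, 0, 0, 1.0], [0, 0, 0, 0, 0, 0, 1.0], [0, 0, 0, 0, 0, 0, 1.0], [0, 0, 0, 0, 0, 0, 1.0]]
  ]
}}

```text
clock: 4.03
tool_pos: [0.4479, 0.138, 0.0167]
orientation: [180.0, 0.0, 5.0]
force: [0.5, 0.0, 0.4]
opening: 0.011
gripper_force: 0.0
```

Emit:
{"fn": "play_rows", "kwargs": {
  "commands": [
    [[0, 0, 0, 0, 0, -3, 1.0], [0, 0, 0, 0, 0, -6, 1.0], [0, 0, 0, 0, 0, -9.3, 1.0], [0, 0, 0, 3, 4.2, -9.3, 1.0], [0, 0, 0, 5, 7, -9.3, 1.0], [0, 0, 0, 7, 9.8, -9.3, 1.0], [0, 0, 0, 9, 12.6, -9.3, 1.0], [0, 0, 0, 11, 15.4, -9.3, 1.0]]
  ]
}}

```text
clock: 4.7
tool_pos: [0.5719, -0.0073, 0.1097]
orientation: [-180.0, -0.0, 5.0]
force: [0.4, 1.1, -0.8]
opening: 0.0102
gripper_force: 0.0
```

```bash
python3 go.py .618 -.059 .11 5
```

```text
[-0.0001 -0.0002  0.0001] [ 4.14  5.55 -0.03] 4.7 [ 0.5719 -0.0073  0.1097]
```

```bash
python3 - <<'E'
from h import *
s=ctrl.snapshot("top");save(s,"t1.png")
t=ctrl.snapshot("side");save(t,"s1.png")
a=cv2.imread("pics/t1.png")[120:330,110:510];b=cv2.imread("pics/s1.png")[160:440,250:420]
a=cv2.resize(a,None,fx=1.9,fy=1.9);cv2.imwrite("pics/t1c.png",a)
cv2.imwrite("pics/s1c.png",cv2.resize(b,None,fx=2.1,fy=2.1))
p=[.448,.138,.03];print(w2px(s,p),w2px(t,p))
E
```

```text
[260.85356118 276.51655213] [372.59492136 302.9609273 ]
```

View pics/t1c.png

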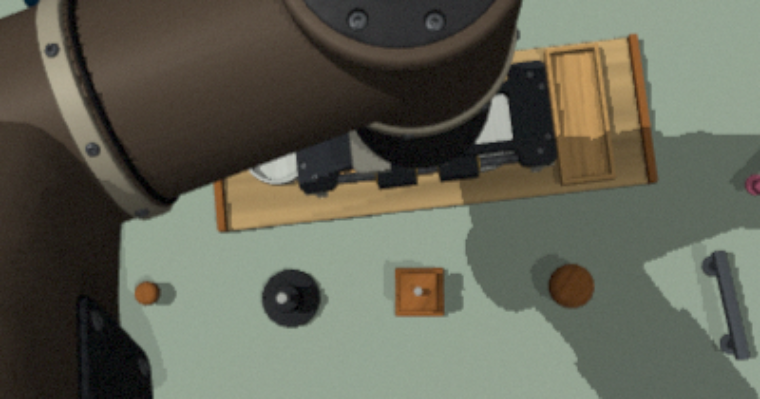

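View pics/s1c.png

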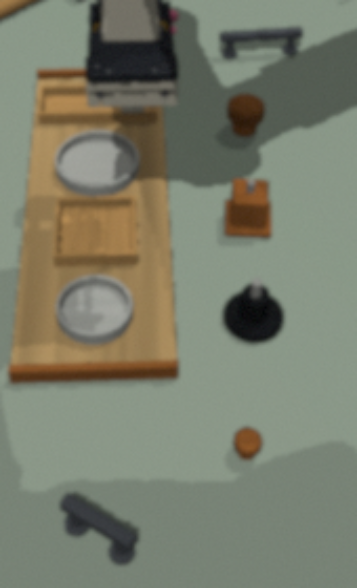

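```bash
python3 - <<'E'
from h import *
o=ctrl.get_obs();p=o["tool_pos"];print(p,o["joint_pos"],o["clock"])
for n in("top","side"):
    s=ctrl.snapshot(n);save(s,n+"2.png");print(n,w2px(s,p),w2px(s,p+[0,0,.066]),s["origin"],s["rotation"])
b=cv2.imread("pics/side2.png")[60:300,220:460]
cv2.imwrite("pics/s2c.png",cv2.resize(b,None,fx=2.4,fy=2.4))
E
```

```text
[ 0.57316825 -0.00905227  0.10898231] [ 1.86765367e+01  1.47518576e+01 -1.86467346e+01  5.24588301e-02
 -5.66342250e+01  7.60902001e+01] 4.8
top [335.44484622 201.7756258 ] [334.72912692 194.66846929] [ 0.43905928 -0.01832701  0.87756401] [-174.14482534    2.41434549  -91.57409991]
side [314.27395414 223.13240619] [313.70633614 198.47199154] [0.5148336  0.72235501 0.74489407] [-1.33765185e+02 -1.00290663e-01 -1.77450403e+02]
```

View pics/s2c.png

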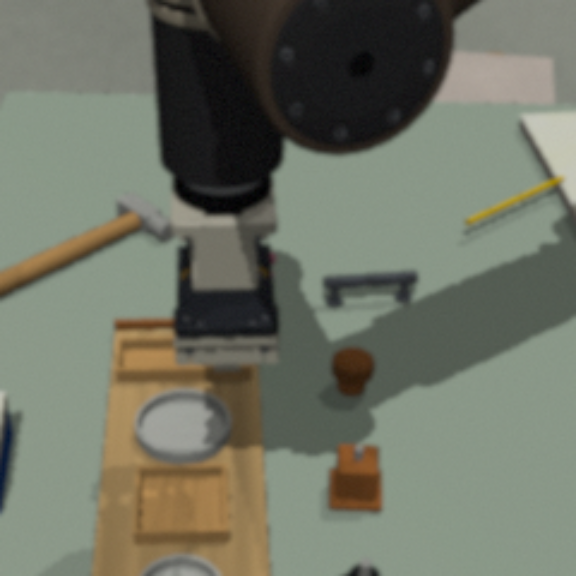

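```bash
python3 - <<'E'
from h import *
o=ctrl.get_obs();p=o["tool_pos"];R=Rot.from_euler("xyz",o["orientation"],degrees=True)
ims=[]
for n in("top","side"):
    s=ctrl.snapshot(n);im=cv2.cvtColor(s["color"],cv2.COLOR_RGB2BGR).copy()
    f=2.4;c=np.array((240,110) if n=="top" else (230,100))
    im=cv2.resize(im[c[1]:c[1]+210,c[0]:c[0]+160],None,fx=f,fy=f)
    def L(a,b,col):
        a,b=[tuple(np.int32((w2px(s,p+R.apply(q))-c+.5)*f)) for q in(a,b)];cv2.line(im,tuple(map(int,a)),tuple(map(int,b)),col,1)
    X,Y=.039,.0965
    for z,col in((-.066,(0,0,255)),):
        q=[(-X,-Y,z),(X,-Y,z),(X,Y,z),(-X,Y,z)]
        for i in range(4):L(q[i],q[(i+1)%4],col)
    L((0,0,0),(0,0,-.066),(255,0,0));L((0,-.02,0),(0,.02,0),(0,255,0))
    ims.append(im)
cv2.imwrite("pics/ov.png",np.hstack(ims))
E
```

```text
(no output)
```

View pics/ov.png

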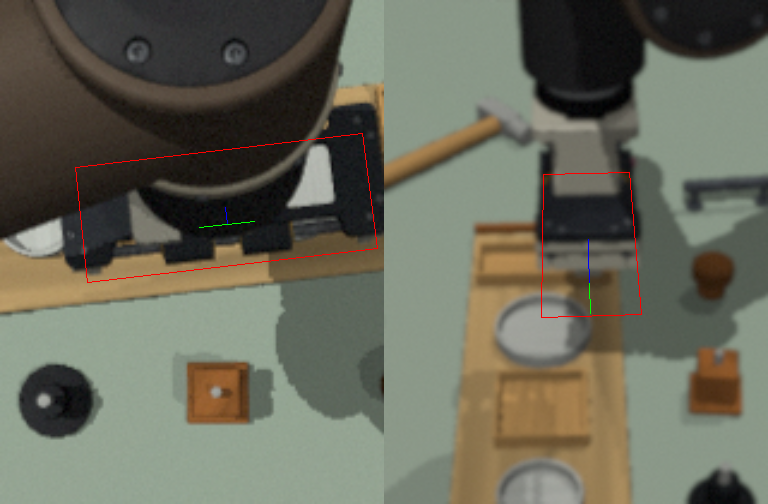

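Emit:
{"fn": "play_rows", "kwargs": {
  "commands": [
    [[0, 0, 1.57, -11.2, -15.7, -1, 8.7], [0, 0, 1.57, -11.2, -15.7, -1, 8.7], [0, 0, 1.57, -11.2, -15.7, -1, 8.7], [0, 0, 1.57, -11.2, -15.7, -1, 8.7], [0, 0, 1.57, -11.2, -15.7, -1, 8.7], [0, 0, 1.57, -11.2, -15.7, -1, 8.7], [0, 0, 1.57, -11.2, -15.7, -1, 8.7], [0, 0, 1.57, -11.2, -15.7, -1, 8.7]]
  ]
}}

```text
clock: 5.67
tool_pos: [0.4444, 0.1426, 0.1204]
orientation: [-179.9, 0.0, -47.8]
force: [1.5, 0.1, 0.2]
opening: 0.0579
gripper_force: 0.0
```

```bash
python3 go.py .448 .138 .12 -85
```

```text
[-1.600e-03  6.000e-04  6.489e-01] [0.58 0.04 0.04] 5.6667 [0.4444 0.1426 0.1204]
```

Emit:
{"fn": "play_rows", "kwargs": {
  "commands": [
    [[0, 0, 0.649, 0.5, 0, 0, 8.7], [0, 0, 0.649, 0.5, 0, 0, 8.7], [0, 0, 0.649, 0.5, 0, 0, 8.7], [0, 0, 0.649, 0.5, 0, 0, 8.7], [0, 0, 0.649, 0.5, 0, 0, 8.7], [0, 0, 0.649, 0.5, 0, 0, 8.7], [0, 0, 0.649, 0.5, 0, 0, 8.7], [0, 0, 0.649, 0.5, 0, 0, 8.7]]
  ]
}}

```text
clock: 6.33
tool_pos: [0.4487, 0.1375, 0.1199]
orientation: [-180.0, 0.0, -84.6]
force: [-0.8, 0.4, -0.5]
opening: 0.0871
gripper_force: 0.0
```

```bash
python3 - <<'E'
from h import *
o=ctrl.get_obs();p=o["tool_pos"];R=Rot.from_euler("xyz",o["orientation"],degrees=True);print(p,o["orientation"],o["opening"])
ims=[]
for n in("top","side"):
    s=ctrl.snapshot(n);im=cv2.cvtColor(s["color"],cv2.COLOR_RGB2BGR).copy()
    f=2.4;c=np.array((200,180) if n=="top" else (290,140))
    im=cv2.resize(im[c[1]:c[1]+210,c[0]:c[0]+160],None,fx=f,fy=f)
    def L(a,b,col):
        a,b=[tuple(np.int32((w2px(s,p+R.apply(q))-c+.5)*f)) for q in(a,b)];cv2.line(im,tuple(map(int,a)),tuple(map(int,b)),col,1)
    X,Y=.039,.0965
    L((-X,Y,-.066),(-X,-Y,-.066),(0,0,255)); L((-.0095,-.044,0),(-.0095,.044,0),(0,255,0))
    ims.append(im)
cv2.imwrite("pics/ov2.png",np.hstack(ims))
E
```

```text
[0.44870827 0.13754052 0.11990979] [-1.79978168e+02  1.72099700e-02 -8.46257651e+01] 0.08710405726709942
```

View pics/ov2.png

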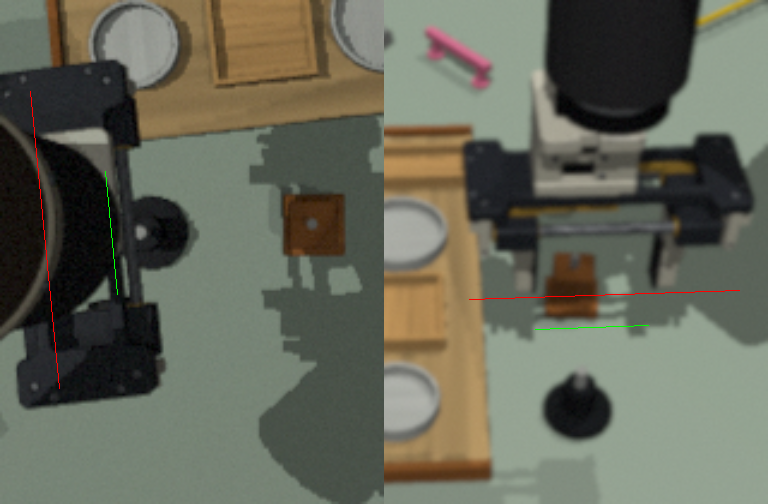

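```bash
python3 - <<'E'
from h import *
s=ctrl.snapshot("side")
for u,v in((347.5,260.4),(407,258.8)):
    a=px2w(s,u,v,0.1);b=px2w(s,u,v,.2);t=(.147-a[1])/(b[1]-a[1]);print(a+(b-a)*t)
s=ctrl.snapshot("top");im=cv2.cvtColor(s["color"],cv2.COLOR_RGB2BGR)
E
```

```text
[0.5023748  0.147      0.15842873]
[0.39697344 0.147      0.16746465]
```

Emit:
{"fn": "play_rows", "kwargs": {
  "commands": [
    [[0, 0, 0, 0, 0, 3.5, 8.7], [0, 0, 0, 0, 0, 7.0, 8.7], [0, 0, 0, 0, 0, 10.0, 8.7], [0, 0, 0, 0, 0, 12, 8.7], [0, 0, 0, 0, 0, 13, 8.7], [0, 0, 0, 0, 0, 13, 8.7], [0, 0, 0, 0, 0, 13, 8.7]]
  ]
}}

```text
clock: 7.12
tool_pos: [0.4489, 0.1368, -0.0106]
orientation: [179.9, -0.1, -84.9]
force: [-0.3, 0.4, 0.1]
opening: 0.0872
gripper_force: 0.0
```

```bash
python3 go.py .448 .138 -.02 -85; python3 - <<'E'
from h import *
s=ctrl.snapshot("side");im=cv2.cvtColor(s["color"],cv2.COLOR_RGB2BGR)
cv2.imwrite("pics/s3.png",cv2.resize(im[230:350,290:450],None,fx=4,fy=4,interpolation=cv2.INTER_CUBIC))
E
```

```text
[ 0.0012 -0.0011  0.0025] [-0.12  0.08  0.94] 7.1167 [ 0.4489  0.1368 -0.0106]
```

View pics/s3.png

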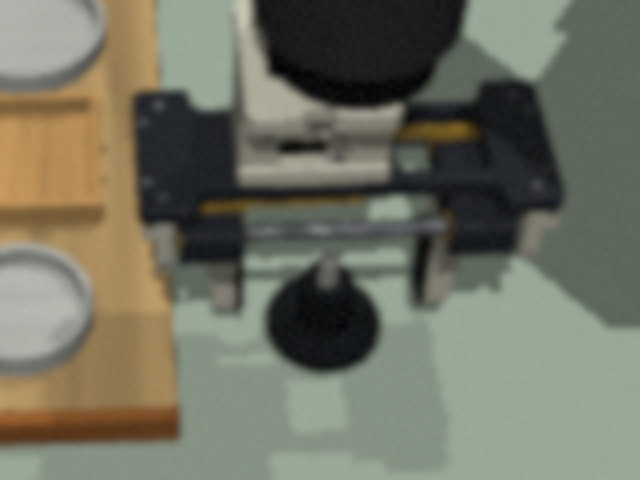

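Emit:
{"fn": "play_rows", "kwargs": {
  "commands": [
    [[0, 0, 0, -0.1, 0, 0.7, 8.7], [0, 0, 0, -0.1, 0, 1.4, 8.7], [0, 0, 0, -0.1, 0, 2.0, 8.7], [0, 0, 0, -0.1, 0, 2.0, 8.7]]
  ]
}}

```text
clock: 7.5
tool_pos: [0.4483, 0.1377, -0.0313]
orientation: [179.9, -0.0, -84.9]
force: [0.2, -0.3, -0.2]
opening: 0.0867
gripper_force: 0.0
```

Emit:
{"fn": "play_rows", "kwargs": {
  "commands": [
    [[0, 0, 0, 0, 0, 0.2, 8.7], [0, 0, 0, 0, 0, 0.4, 8.7], [0, 0, 0, 0, 0, 0.4, 8.7]]
  ]
}}

```text
clock: 7.75
tool_pos: [0.4489, 0.138, -0.0345]
orientation: [180.0, -0.0, -84.9]
force: [0.3, 0.2, -0.1]
opening: 0.087
gripper_force: 0.0
```

Emit:
{"fn": "play_rows", "kwargs": {
  "commands": [
    [[0, 0, 0, 0, 0, 0.2, 8.7], [0, 0, 0, 0, 0, 0.3, 8.7], [0, 0, 0, 0, 0, 0.3, 8.7]]
  ]
}}

```text
clock: 8.0
tool_pos: [0.4489, 0.1381, -0.0374]
orientation: [180.0, -0.0, -84.9]
force: [-0.0, 0.5, 0.4]
opening: 0.0873
gripper_force: 0.0
```

Emit:
{"fn": "play_rows", "kwargs": {
  "commands": [
    [[0, 0, 0, 0, 0, 0.15, 8.7], [0, 0, 0, 0, 0, 0.3, 8.7], [0, 0, 0, 0, 0, 0.3, 8.7]]
  ]
}}

```text
clock: 8.25
tool_pos: [0.4492, 0.1382, -0.0384]
orientation: [-180.0, -0.0, -84.9]
force: [-8.7, -0.4, 31.5]
opening: 0.087
gripper_force: 15.7
```

Emit:
{"fn": "play_rows", "kwargs": {
  "commands": [
    [[0, 0, 0, 0, 0, 0.1, 8.7], [0, 0, 0, 0, 0, 0.2, 8.7], [0, 0, 0, 0, 0, 0.2, 8.7]]
  ]
}}

```text
clock: 8.5
tool_pos: [0.4492, 0.1383, -0.0386]
orientation: [-179.9, 0.0, -84.8]
force: [-18.5, -2.2, 60.5]
opening: 0.0869
gripper_force: 30.6
```

Emit:
{"fn": "play_rows", "kwargs": {
  "commands": [
    [[0, 0, 0, 0, 0, -1.0, 8.7], [0, 0, 0, 0, 0, -2.1, 8.7], [0, 0, 0, 0, 0, -2.1, 1.0], [0, 0, 0, 0, 0, -2.1, 1.0], [0, 0, 0, 0, 0, -2.1, 1.0], [0, 0, 0, 0, 0, -2.1, 1.0], [0, 0, 0, 0, 0, -2.1, 1.0], [0, 0, 0, 0, 0, -2.1, 1.0]]
  ]
}}

```text
clock: 9.17
tool_pos: [0.4487, 0.1379, -0.0218]
orientation: [179.9, -0.0, -84.9]
force: [0.3, -0.8, 0.3]
opening: 0.0524
gripper_force: 0.0
```

Emit:
{"fn": "play_rows", "kwargs": {
  "commands": [
    [[0, 0, 0, 0, 0, 0, 1.0], [0, 0, 0, 0, 0, 0, 1.0], [0, 0, 0, 0, 0, 0, 1.0], [0, 0, 0, 0, 0, 0, 1.0], [0, 0, 0, 0, 0, 0, 1.0], [0, 0, 0, 0, 0, 0, 1.0]]
  ]
}}

```text
clock: 9.67
tool_pos: [0.4489, 0.1381, -0.0214]
orientation: [180.0, -0.0, -84.9]
force: [0.7, 0.3, -0.8]
opening: 0.027
gripper_force: 30.0
```

```bash
python3 go.py .618 -.059 .05 -85
```

```text
[ 0.0001 -0.      0.0016] [ 21.13 -15.1   -7.14] 9.6667 [ 0.4489  0.1381 -0.0214]
```

Emit:
{"fn": "play_rows", "kwargs": {
  "commands": [
    [[0, 0, 0, 0, 0, -2.5, 1.0], [0, 0, 0, 0, 0, -6, 1.0], [0, 0, 0, 2.8, -2, -7.1, 1.0], [0, 0, 0, 5.6, -4, -7.1, 1.0], [0, 0, 0, 8.4, -6, -7.1, 1.0], [0, 0, 0, 11.2, -8, -7.1, 1.0], [0, 0, 0, 14, -10, -7.1, 1.0], [0, 0, 0, 16.8, -12, -7.1, 1.0]]
  ]
}}

```text
clock: 10.33
tool_pos: [0.5842, -0.02, 0.0497]
orientation: [-180.0, 0.0, -84.9]
force: [0.5, 1.3, -1.3]
opening: 0.0272
gripper_force: 30.0
```

```bash
python3 go.py .618 -.059 .05 -85
```

```text
[-0.      0.0001  0.0017] [ 4.18 -3.02 -0.03] 10.3333 [ 0.5842 -0.02    0.0497]
```

Emit:
{"fn": "play_rows", "kwargs": {
  "commands": [
    [[0, 0, 0, 2.2, -1.6, 0, 1.0], [0, 0, 0, 3.6, -2.6, 0, 1.0], [0, 0, 0, 4.2, -3.0, 0, 1.0], [0, 0, 0, 4.2, -3.0, 0, 1.0], [0, 0, 0, 4.2, -3.0, 0, 1.0]]
  ]
}}

```text
clock: 10.75
tool_pos: [0.6163, -0.0577, 0.0492]
orientation: [179.9, 0.0, -85.0]
force: [0.5, 0.4, -0.1]
opening: 0.0274
gripper_force: 30.0
```

```bash
python3 go.py .618 -.059 -.007 -85
```

```text
[0.001  0.0002 0.0008] [ 0.15 -0.16  5.62] 10.75 [ 0.6163 -0.0577  0.0492]
```

Emit:
{"fn": "play_rows", "kwargs": {
  "commands": [
    [[0, 0, 0, 0.1, -0.1, 2.5, 1.0], [0, 0, 0, 0.1, -0.1, 4.5, 1.0], [0, 0, 0, 0.1, -0.1, 5.4, 1.0], [0, 0, 0, 0.1, -0.1, 5.7, 1.0], [0, 0, 0, 0.1, -0.1, 5.7, 1.0], [0, 0, 0, 0.1, -0.1, 5.7, 5.5], [0, 0, 0, 0.1, -0.1, 5.7, 5.5], [0, 0, 0, 0.1, -0.1, 5.7, 5.5]]
  ]
}}

```text
clock: 11.42
tool_pos: [0.6185, -0.0582, -0.0066]
orientation: [-179.9, 0.0, -84.9]
force: [-0.7, -1.6, -0.1]
opening: 0.0417
gripper_force: 0.0
```

Emit:
{"fn": "play_rows", "kwargs": {
  "commands": [
    [[0, 0, 0, 0, 0, 0, 5.5], [0, 0, 0, 0, 0, 0, 5.5], [0, 0, 0, 0, 0, -3.0, 5.5], [0, 0, 0, 0, 0, -7, 8.7], [0, 0, 0, 0, 0, -7, 8.7]]
  ]
}}

```text
clock: 11.83
tool_pos: [0.6228, -0.0586, 0.0701]
orientation: [-179.4, -0.1, -84.8]
force: [2.3, 1.0, 0.9]
opening: 0.0633
gripper_force: 0.0
```

```bash
python3 go.py .4515 .007 .063 -90; python3 - <<'E'
from h import *
s=ctrl.snapshot("side");print(ctrl.find_in(s,"round_leveller")[:2],w2px(s,[.618,-.059,.014]))
im=cv2.cvtColor(s["color"],cv2.COLOR_RGB2BGR)
cv2.imwrite("pics/s4.png",cv2.resize(im[180:300,250:410],None,fx=4,fy=4,interpolation=cv2.INTER_CUBIC))
E
```

```text
[-0.0102 -0.0006  0.0905] [-8.09 16.47  0.53] 11.8333 [ 0.6228 -0.0586  0.0701]
[{'bbox': [286.9, 221.2, 21.5, 27.2], 'conf': 0.96}] [297.30976587 239.19366266]
```

View pics/s4.png

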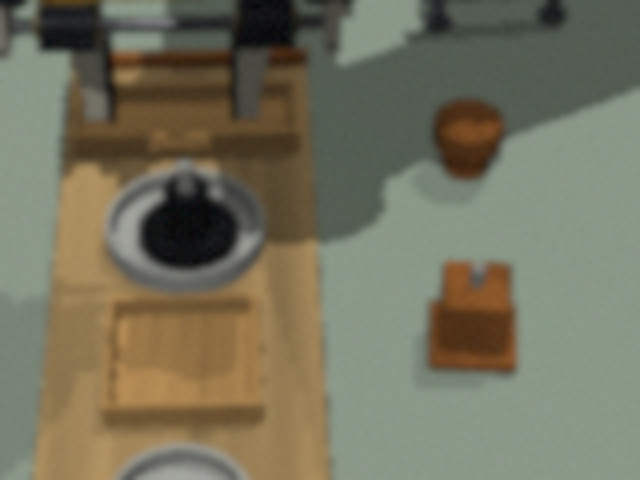

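Emit:
{"fn": "play_rows", "kwargs": {
  "commands": [
    [[0, 0, 0.1, -1.8, 3.7, 0, 8.7], [0, 0, 0.1, -3.6, 7.4, 0, 8.7], [0, 0, 0.1, -5.4, 11.0, 0, 8.7], [0, 0, 0.1, -7.0, 14.0, 0, 8.7], [0, 0, 0.1, -8.0, 16.1, 0, 8.7], [0, 0, 0.1, -8.0, 16.1, 0, 8.7], [0, 0, 0.1, -8.0, 16.1, 0, 8.7], [0, 0, 0.1, -8.0, 16.1, 0, 8.7]]
  ]
}}

```text
clock: 12.6
tool_pos: [0.4511, 0.0069, 0.0627]
orientation: [-180.0, 0.0, -90.6]
force: [-0.0, 0.4, -0.5]
opening: 0.0869
gripper_force: 0.0
```

```bash
python3 go.py .4515 .007 -.021 -91
```

```text
[-0.0004  0.      0.007 ] [-0.01 -0.03  8.37] 12.6 [0.4511 0.0069 0.0627]
```

Emit:
{"fn": "play_rows", "kwargs": {
  "commands": [
    [[0, 0, 0, 0, 0, 3.5, 8.7], [0, 0, 0, 0, 0, 6.5, 8.7], [0, 0, 0, 0, 0, 8.0, 8.7], [0, 0, 0, 0, 0, 8.4, 8.7], [0, 0, 0, 0, 0, 8.4, 8.7], [0, 0, 0, 0, 0, 8.4, 2.0], [0, 0, 0, 0, 0, 8.4, 2.0], [0, 0, 0, 0, 0, 8.4, 2.0]]
  ]
}}

```text
clock: 13.27
tool_pos: [0.4517, 0.0071, -0.0203]
orientation: [-179.9, 0.0, -90.6]
force: [-1.2, -0.5, 0.5]
opening: 0.0723
gripper_force: 0.0
```

Emit:
{"fn": "play_rows", "kwargs": {
  "commands": [
    [[0, 0, 0, 0, 0, 0, 2.0], [0, 0, 0, 0, 0, 0, 2.0], [0, 0, 0, 0, 0, 0, 2.0], [0, 0, 0, 0, 0, 0, 2.0], [0, 0, 0, 0, 0, 0, 2.0], [0, 0, 0, 0, 0, 0, 2.0], [0, 0, 0, 0, 0, 0, 2.0]]
  ]
}}

```text
clock: 13.85
tool_pos: [0.4508, 0.0069, -0.0211]
orientation: [-180.0, 0.0, -90.6]
force: [-0.6, -0.4, 4.0]
opening: 0.0376
gripper_force: 30.0
```

```bash
python3 go.py .6093 .0444 .05 -86
```

```text
[-0.0003  0.0001 -0.0807] [ -3.93 -15.81  -7.1 ] 13.85 [ 0.4508  0.0069 -0.0211]
```

Emit:
{"fn": "play_rows", "kwargs": {
  "commands": [
    [[0, 0, 0, 0, 0, -2.5, 2.0], [0, 0, 0, 0, 0, -6, 2.0], [0, 0, -0.08, -0.8, -3.2, -7.1, 2.0], [0, 0, -0.08, -1.6, -6.6, -7.1, 2.0], [0, 0, -0.08, -2.5, -10, -7.1, 2.0], [0, 0, -0.08, -3.4, -13.5, -7.1, 2.0], [0, 0, -0.08, -3.9, -15.8, -7.1, 2.0], [0, 0, -0.08, -3.9, -15.8, -7.1, 2.0]]
  ]
}}

```text
clock: 14.52
tool_pos: [0.6133, 0.0449, 0.0488]
orientation: [-179.9, -0.0, -86.0]
force: [0.2, 0.2, 0.3]
opening: 0.0376
gripper_force: 30.0
```

Emit:
{"fn": "play_rows", "kwargs": {
  "commands": [
    [[0, 0, 0, 0, 0, 0, 2.0], [0, 0, 0, 0, 0, 0, 2.0]]
  ]
}}

```text
clock: 14.68
tool_pos: [0.6079, 0.0437, 0.0488]
orientation: [179.9, -0.0, -86.1]
force: [-0.3, -0.1, -0.7]
opening: 0.0377
gripper_force: 30.0
```

```bash
python3 go.py .6093 .0444 -.0065 -86
```

```text
[ 0.0021 -0.0003 -0.0013] [-0.07 -0.15  5.53] 14.6833 [0.6079 0.0437 0.0488]
```

Emit:
{"fn": "play_rows", "kwargs": {
  "commands": [
    [[0, 0, 0, 0, -0.1, 2.5, 2.0], [0, 0, 0, 0, -0.1, 4.5, 2.0], [0, 0, 0, 0, -0.1, 5.4, 2.0], [0, 0, 0, 0, -0.1, 5.6, 2.0], [0, 0, 0, 0, -0.1, 5.6, 2.0], [0, 0, 0, 0, -0.1, 5.6, 7.0], [0, 0, 0, 0, -0.1, 5.6, 7.0], [0, 0, 0, 0, -0.1, 5.6, 7.0]]
  ]
}}

```text
clock: 15.35
tool_pos: [0.6106, 0.0442, -0.0053]
orientation: [-179.9, 0.0, -86.0]
force: [-0.7, -1.0, 1.0]
opening: 0.0523
gripper_force: 0.0
```

Emit:
{"fn": "play_rows", "kwargs": {
  "commands": [
    [[0, 0, 0, 0, 0, 0, 7.0], [0, 0, 0, 0, 0, 0, 7.0], [0, 0, 0, 0, 0, -3.0, 7], [0, 0, 0, 0, 0, -6.5, 8.7], [0, 0, 0, 0, 0, -8, 8.7], [0, 0, 0, 0, 0, -8, 8.7]]
  ]
}}

```text
clock: 15.85
tool_pos: [0.613, 0.0448, 0.0786]
orientation: [-179.6, 0.1, -86.0]
force: [0.3, 0.5, 0.1]
opening: 0.0835
gripper_force: 0.0
```

```bash
python3 go.py .452 -.1435 .073 -85; python3 - <<'E'
from h import *
s=ctrl.snapshot("side");print(ctrl.find_in(s,"square_foot")[:2],w2px(s,[.6093,.0444,.014]),w2px(s,[.6093,.0444,.06]),ctrl.find_in(s,"large_knob")[:2],w2px(s,[.452,-.1435,.02]))
E
```

```text
[-0.0074  0.0013 -0.0176] [17.66 17.38  0.4 ] 15.85 [0.613  0.0448 0.0786]
[{'bbox': [283.3, 251.6, 26.5, 25.6], 'conf': 0.65}] [296.95934548 271.50748079] [296.01055281 256.66251863] [{'bbox': [278.0, 223.1, 36.3, 30.9], 'conf': 0.61}, {'bbox': [358.7, 202.7, 18.6, 20.2], 'conf': 0.52}] [367.50918071 216.1959649 ]
```

Emit:
{"fn": "play_rows", "kwargs": {
  "commands": [
    [[0, 0, 0, 2.6, 2.5, 0, 8.7], [0, 0, 0, 5.4, 5.2, 0, 8.7], [0, 0, 0, 8.2, 8.0, 0, 8.7], [0, 0, 0, 11.0, 10.7, 0, 8.7], [0, 0, 0, 13.8, 13.4, 0, 8.7], [0, 0, 0, 16.4, 15.9, 0, 8.7], [0, 0, 0, 17.6, 17.1, 0, 8.7], [0, 0, 0, 17.6, 17.1, 0, 8.7]]
  ]
}}

```text
clock: 16.67
tool_pos: [0.4476, -0.1453, 0.0726]
orientation: [179.8, 0.0, -86.2]
force: [-0.2, 0.2, -0.3]
opening: 0.087
gripper_force: 0.0
```

Emit:
{"fn": "play_rows", "kwargs": {
  "commands": [
    [[0, 0, 0, 0, 0, 0, 8.7], [0, 0, 0, 0, 0, 0, 8.7]]
  ]
}}

```text
clock: 16.83
tool_pos: [0.4516, -0.1433, 0.0732]
orientation: [180.0, -0.0, -86.1]
force: [-0.2, 0.0, -0.0]
opening: 0.0873
gripper_force: 0.0
```

```bash
python3 go.py .452 -.1437 -.021 -86
```

```text
[ 0.0007 -0.     -0.0012] [ 0.05 -0.04  9.42] 16.8333 [ 0.4516 -0.1433  0.0732]
```

Emit:
{"fn": "play_rows", "kwargs": {
  "commands": [
    [[0, 0, 0, 0, 0, 4, 8.7], [0, 0, 0, 0, 0, 7.5, 8.7], [0, 0, 0, 0, 0, 9.2, 8.7], [0, 0, 0, 0, 0, 9.4, 8.7], [0, 0, 0, 0, 0, 9.4, 8.7], [0, 0, 0, 0, 0, 9.4, 2.0], [0, 0, 0, 0, 0, 9.4, 2.0], [0, 0, 0, 0, 0, 9.4, 2.0]]
  ]
}}

```text
clock: 17.5
tool_pos: [0.4529, -0.1431, -0.019]
orientation: [-179.9, 0.0, -86.0]
force: [-0.1, 0.8, 0.5]
opening: 0.0725
gripper_force: 0.0
```

Emit:
{"fn": "play_rows", "kwargs": {
  "commands": [
    [[0, 0, 0, 0, 0, 0, 2.0], [0, 0, 0, 0, 0, 0, 2.0], [0, 0, 0, 0, 0, 0, 2.0], [0, 0, 0, 0, 0, 0, 2.0], [0, 0, 0, 0, 0, 0, 2.0], [0, 0, 0, 0, 0, 0, 2.0]]
  ]
}}

```text
clock: 18.0
tool_pos: [0.4519, -0.1433, -0.02]
orientation: [-180.0, -0.0, -86.0]
force: [-0.4, 0.7, 4.5]
opening: 0.0428
gripper_force: 30.0
```

```bash
python3 go.py .601 .148 .10 -86
```

```text
[-0.0005 -0.0001 -0.0008] [-28.04 -16.89 -12.  ] 18.0 [ 0.4519 -0.1433 -0.02  ]
```

Emit:
{"fn": "play_rows", "kwargs": {
  "commands": [
    [[0, 0, 0, 0, 0, -3, 2.0], [0, 0, 0, 0, 0, -7, 2.0], [0, 0, 0, -2, -1.2, -11, 2.0], [0, 0, 0, -5, -3, -12, 2.0], [0, 0, 0, -8, -4.8, -12, 2.0], [0, 0, 0, -11.3, -6.8, -12, 2.0], [0, 0, 0, -14.6, -8.8, -12, 2.0], [0, 0, 0, -17.9, -10.8, -12, 2.0]]
  ]
}}

```text
clock: 18.67
tool_pos: [0.5473, 0.0444, 0.0999]
orientation: [-180.0, 0.0, -86.1]
force: [0.9, -1.5, -0.6]
opening: 0.0428
gripper_force: 30.0
```

```bash
python3 go.py .601 .148 .10 -86
```

```text
[-0.0003  0.0002 -0.0011] [-9.97 -6.07 -0.01] 18.6667 [0.5473 0.0444 0.0999]
```

Emit:
{"fn": "play_rows", "kwargs": {
  "commands": [
    [[0, 0, 0, -3.3, -2, 0, 2.0], [0, 0, 0, -6.6, -4, 0, 2.0], [0, 0, 0, -9, -5.4, 0, 2.0], [0, 0, 0, -10, -6.1, 0, 2.0], [0, 0, 0, -10, -6.1, 0, 2.0], [0, 0, 0, -10, -6.1, 0, 2.0], [0, 0, 0, -10, -6.1, 0, 2.0]]
  ]
}}

```text
clock: 19.25
tool_pos: [0.6001, 0.1457, 0.0993]
orientation: [179.9, -0.0, -86.1]
force: [-0.0, 0.2, 0.9]
opening: 0.0428
gripper_force: 30.0
```

```bash
python3 go.py .601 .148 -.006 -86
```

```text
[ 0.0012 -0.0004 -0.0014] [-0.23 -0.12 10.53] 19.25 [0.6001 0.1457 0.0993]
```

Emit:
{"fn": "play_rows", "kwargs": {
  "commands": [
    [[0, 0, 0, -0.2, -0.1, 4, 2.0], [0, 0, 0, -0.2, -0.1, 7.5, 2.0], [0, 0, 0, -0.2, -0.1, 9.6, 2.0], [0, 0, 0, -0.2, -0.1, 10.3, 2.0], [0, 0, 0, -0.2, -0.1, 10.5, 2.0], [0, 0, 0, -0.2, -0.1, 10.5, 2.0], [0, 0, 0, -0.2, -0.1, 10.5, 7.0], [0, 0, 0, -0.2, -0.1, 10.5, 7.0]]
  ]
}}

```text
clock: 19.92
tool_pos: [0.6025, 0.1486, -0.0041]
orientation: [-179.9, 0.0, -86.1]
force: [-0.4, 0.8, -0.1]
opening: 0.0508
gripper_force: 0.0
```

Emit:
{"fn": "play_rows", "kwargs": {
  "commands": [
    [[0, 0, 0, 0, 0, 0, 7.0], [0, 0, 0, 0, 0, 0, 7.0], [0, 0, 0, 0, 0, 0, 7.0], [0, 0, 0, 0, 0, -3.0, 7], [0, 0, 0, 0, 0, -6.5, 8.7], [0, 0, 0, 0, 0, -9, 8.7], [0, 0, 0, 0, 0, -9, 8.7]]
  ]
}}

```text
clock: 20.5
tool_pos: [0.6054, 0.1502, 0.091]
orientation: [-179.5, 0.2, -86.0]
force: [1.4, 0.7, 0.6]
opening: 0.0844
gripper_force: 0.0
```

```bash
python3 go.py .4295 -.298 .08 8; python3 - <<'E'
from h import *
s=ctrl.snapshot("side");print(ctrl.find_in(s,"large_knob")[:3],w2px(s,[.601,.148,.014]),w2px(s,[.601,.148,.055]))
E
```

```text
[-0.009  -0.0051 -1.6403] [43.48 20.69  0.8 ] 20.5 [0.6054 0.1502 0.091 ]
[{'bbox': [283.9, 286.9, 21.3, 26.3], 'conf': 0.73}] [296.34569445 309.13630824] [295.41291259 296.03964726]
```

Emit:
{"fn": "play_rows", "kwargs": {
  "commands": [
    [[0, 0, -1.64, 3, 1.4, 0, 8.7], [0, 0, -1.64, 6.5, 3.1, 0, 8.7], [0, 0, -1.64, 10, 4.8, 0, 8.7], [0, 0, -1.64, 13.6, 6.5, 0, 8.7], [0, 0, -1.64, 17.2, 8.2, 0, 8.7], [0, 0, -1.64, 20.8, 9.9, 0, 8.7], [0, 0, -1.64, 24.4, 11.6, 0, 8.7], [0, 0, -1.64, 28, 13.3, 0, 8.7]]
  ]
}}

```text
clock: 21.27
tool_pos: [0.4883, -0.1371, 0.0837]
orientation: [179.9, 0.1, -29.8]
force: [0.5, -0.5, -0.4]
opening: 0.0874
gripper_force: 0.0
```

```bash
python3 go.py .4295 -.298 .08 8
```

```text
[ 4.0e-04  1.9e-03 -6.6e-01] [ 2.9  16.89  0.38] 21.2667 [ 0.4883 -0.1371  0.0837]
```

Emit:
{"fn": "play_rows", "kwargs": {
  "commands": [
    [[0, 0, -0.66, 0.6, 3.5, 0, 5.5], [0, 0, -0.66, 1.2, 7, 0, 5.5], [0, 0, -0.66, 1.8, 10.5, 0, 5.5], [0, 0, -0.66, 2.4, 14, 0, 5.5], [0, 0, -0.66, 2.9, 16.9, 0, 5.5], [0, 0, -0.66, 2.9, 16.9, 0, 5.5], [0, 0, -0.66, 2.9, 16.9, 0, 5.5], [0, 0, -0.66, 2.9, 16.9, 0, 5.5]]
  ]
}}

```text
clock: 21.93
tool_pos: [0.4295, -0.2962, 0.0837]
orientation: [-179.9, 0.1, 7.4]
force: [0.1, -0.1, 0.6]
opening: 0.0553
gripper_force: 0.0
```

```bash
python3 go.py .4295 -.298 -.021 8; python3 - <<'E'
from h import *
s=ctrl.snapshot("side");print(ctrl.find_in(s,"long_handle")[:3],w2px(s,[.4295,-.298,.025]))
E
```

```text
[-0.0009  0.0016 -0.0102] [-1.000e-02  1.900e-01  1.047e+01] 21.9333 [ 0.4295 -0.2962  0.0837]
[{'bbox': [307.0, 152.7, 25.9, 24.1], 'conf': 0.77}] [374.84925709 178.14574132]
```

Emit:
{"fn": "play_rows", "kwargs": {
  "commands": [
    [[0, 0, -0.01, 0, 0.2, 4, 5.5], [0, 0, -0.01, 0, 0.2, 8, 5.5], [0, 0, -0.01, 0, 0.2, 9.9, 5.5], [0, 0, -0.01, 0, 0.2, 10.4, 5.5], [0, 0, -0.01, 0, 0.2, 10.4, 5.5], [0, 0, -0.01, 0, 0.2, 10.4, 0.2], [0, 0, -0.01, 0, 0.2, 10.4, 0.2], [0, 0, -0.01, 0, 0.2, 10.4, 0.2]]
  ]
}}

```text
clock: 22.7
tool_pos: [0.4321, -0.2984, -0.0176]
orientation: [179.9, -0.2, 8.2]
force: [0.3, -0.4, 0.1]
opening: 0.0405
gripper_force: 0.0
```

Emit:
{"fn": "play_rows", "kwargs": {
  "commands": [
    [[0, 0, 0, 0, 0, 0, 0.2], [0, 0, 0, 0, 0, 0, 0.2], [0, 0, 0, 0, 0, 0, 0.2], [0, 0, 0, 0, 0, 0, 0.2], [0, 0, 0, 0, 0, 0, 0.2], [0, 0, 0, 0, 0, 0, 0.2]]
  ]
}}

```text
clock: 23.2
tool_pos: [0.4308, -0.2984, -0.0191]
orientation: [180.0, -0.0, 8.2]
force: [0.2, -0.6, 1.0]
opening: 0.0115
gripper_force: 30.0
```

```bash
python3 go.py .6265 -.163 .06 4.7
```

```text
[ 0.0002 -0.0002  0.0616] [ 21.31 -10.6   -7.91] 23.2 [ 0.4308 -0.2984 -0.0191]
```

Emit:
{"fn": "play_rows", "kwargs": {
  "commands": [
    [[0, 0, 0, 0, 0, -3, 0.2], [0, 0, 0, 0, 0, -7, 0.2], [0, 0, 0.06, 3, -1.5, -7.9, 0.2], [0, 0, 0.06, 6.5, -3.2, -7.9, 0.2], [0, 0, 0.06, 10, -5, -7.9, 0.2], [0, 0, 0.06, 13.6, -6.8, -7.9, 0.2], [0, 0, 0.06, 17, -8.5, -7.9, 0.2], [0, 0, 0.06, 20, -10, -7.9, 0.2]]
  ]
}}

```text
clock: 23.87
tool_pos: [0.6159, -0.169, 0.0595]
orientation: [-180.0, 0.0, 4.8]
force: [0.7, -0.2, -1.9]
opening: 0.0116
gripper_force: 30.0
```

```bash
python3 go.py .6265 -.163 .06 4.7
```

```text
[-0.0001  0.0001  0.002 ] [ 1.11 -0.51 -0.05] 23.8667 [ 0.6159 -0.169   0.0595]
```

Emit:
{"fn": "play_rows", "kwargs": {
  "commands": [
    [[0, 0, 0, 0.8, -0.4, 0, 0.2], [0, 0, 0, 1.1, -0.5, 0, 0.2], [0, 0, 0, 1.1, -0.5, 0, 0.2], [0, 0, 0, 1.1, -0.5, 0, 0.2]]
  ]
}}

```text
clock: 24.2
tool_pos: [0.6236, -0.1652, 0.0592]
orientation: [-180.0, 0.1, 4.8]
force: [-0.1, -0.1, -1.2]
opening: 0.0116
gripper_force: 30.0
```

```bash
python3 go.py .6265 -.163 -.0045 4.7; python3 - <<'E'
from h import *
s=ctrl.snapshot("side");im=cv2.cvtColor(s["color"],cv2.COLOR_RGB2BGR)
print(w2px(s,[.6265,-.163,.093]))
cv2.imwrite("pics/s5.png",cv2.resize(im[130:330,230:410],None,fx=2.9,fy=2.9,interpolation=cv2.INTER_CUBIC))
E
```

```text
[-0.0003  0.0014  0.001 ] [ 0.32 -0.19  6.37] 24.2 [ 0.6236 -0.1652  0.0592]
[296.31354723 185.3959788 ]
```

View pics/s5.png

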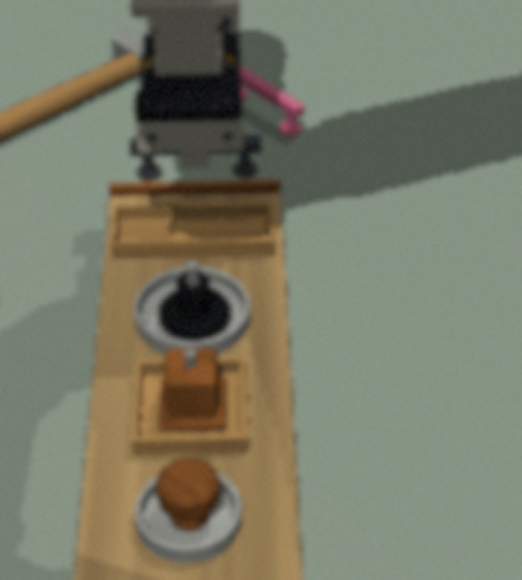

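Emit:
{"fn": "play_rows", "kwargs": {
  "commands": [
    [[0, 0, 0, 0.2, -0.2, 2.5, 0.2], [0, 0, 0, 0.2, -0.2, 4.8, 0.2], [0, 0, 0, 0.2, -0.2, 6.0, 0.2], [0, 0, 0, 0.2, -0.2, 6.4, 0.2], [0, 0, 0, 0.2, -0.2, 6.4, 0.2], [0, 0, 0, 0.2, -0.2, 6.4, 0.2]]
  ]
}}

```text
clock: 24.75
tool_pos: [0.6265, -0.1633, -0.0037]
orientation: [180.0, -0.0, 4.8]
force: [-0.9, 0.3, -0.8]
opening: 0.0113
gripper_force: 30.0
```

Emit:
{"fn": "play_rows", "kwargs": {
  "commands": [
    [[0, 0, 0, 0, 0, 0.1, 0.2], [0, 0, 0, 0, 0, 0.1, 0.2], [0, 0, 0, 0, 0, 0.1, 3.5], [0, 0, 0, 0, 0, 0.1, 3.5], [0, 0, 0, 0, 0, 0.1, 3.5], [0, 0, 0, 0, 0, 0.1, 3.5], [0, 0, 0, 0, 0, 0.1, 3.5]]
  ]
}}

```text
clock: 25.33
tool_pos: [0.6267, -0.1625, -0.0052]
orientation: [180.0, -0.0, 4.8]
force: [0.4, -0.1, 0.2]
opening: 0.0338
gripper_force: 0.0
```

Emit:
{"fn": "play_rows", "kwargs": {
  "commands": [
    [[0, 0, 0, 0, 0, -2, 3.5], [0, 0, 0, 0, 0, -6, 3.5], [0, 0, 0, 0, 0, -10, 3.5], [0, 0, 0, -3.0, 3.0, -13, 3.5], [0, 0, 0, -6, 6, -13, 3.5], [0, 0, 0, -9, 9, -13, 3.5], [0, 0, 0, -12, 12, -13, 3.5], [0, 0, 0, -15, 15, -13, 3.5]]
  ]
}}

```text
clock: 26.0
tool_pos: [0.4961, -0.3166, 0.1253]
orientation: [180.0, -0.1, 4.8]
force: [1.6, -1.1, 0.6]
opening: 0.0352
gripper_force: 0.0
```

```bash
python3 - <<'E'
from h import *
s=ctrl.snapshot("top");save(s,"tf.png");t=ctrl.snapshot("side");save(t,"sf.png")
a=cv2.imread("pics/tf.png")[130:330,120:520];b=cv2.imread("pics/sf.png")[160:440,240:420]
a=cv2.resize(a,(520,260));b=cv2.resize(b,None,fx=1.5,fy=1.5);c=np.zeros((max(a.shape[0],b.shape[0]),a.shape[1]+b.shape[1],3),np.uint8)
c[:a.shape[0],:520]=a;c[:b.shape[0],520:]=b;cv2.imwrite("pics/f.png",c)
E
```

```text
(no output)
```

View pics/f.png

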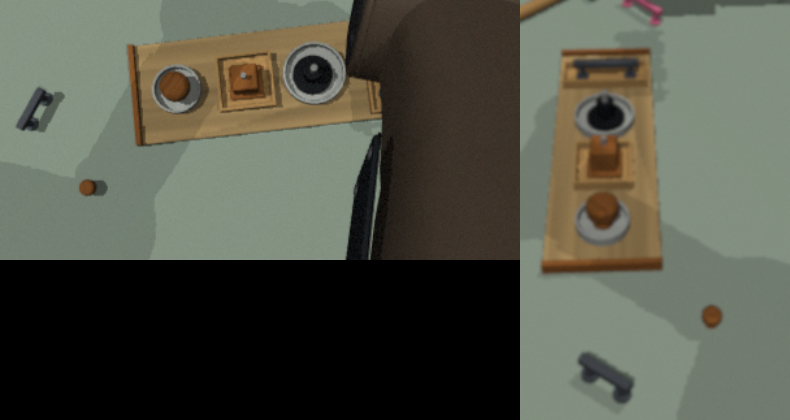

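The final picture shows all four fittings standing in their containers. The long handle is in the oblong box (side crop 606,67), and the leveller, square foot and knob are centred in theirs. The short handle and small knob have not moved.

```bash
python3 -c "
from plant import ctrl
print(ctrl.close_job())"
```

```text
the job is handed in; nothing more can be done
None
```

The job is handed in: the final pictures show all four fittings standing in their own containers with the short handle and small knob untouched, but the hand-in call gave no verdict.

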